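# Empty the clay-ball insert into the feeding dish

### The job

One of the three insert bins in the clear rack holds two small clay balls. Lift that bin straight up and level out of its bay, tip it over the round dark dish so that both balls end up in the dish, then stand the emptied bin upright on the bare tabletop. Leave the dish where it stands.

Things in the scene. Friction and masses are not known exactly. Their poses are not given: they have to be found in the camera images.
- bin: White open bin holding the balls, 100 (x) x 60 x 40 mm high, about 90 g. Origin: centre of underside, z up, front -x. Flat 3 mm floor; from x = +12 mm a 27 degree ramp rises to the front lip (x -48, z 33 mm): tipped front down 45 degrees or more, the balls roll out. Rear grip tab: 10 mm thick (x 40 to 50), 36 mm wide (y), top at z 76. Starts 10 mm above the table, front to the robot +-20 degrees.
- ball1_center (a point): Centre of a clay ball, 22 mm across, 12 g, lying on the rear floor of the bin. The bin stands with 1.5 mm play all round in one of three bays (side by side along y, 68 mm pitch) of a fixed clear rack, 113 x 209 mm, 40 mm high.
- ball2_center (a point): Centre of the second, equal ball, beside the first. The two other bins in the rack have the same shape as theirs; one is empty, the other holds two flat cork pieces.
- dish: Round dark silicone dish, loose, 0.3 kg, 150 mm across the rim, 132 mm across the foot, 38 mm high, walls and floor 5 mm. Origin: centre of its underside, z up. It stands on the table (z = 0), on the other side of the robot's centre line from the rack; the tabletop between dish and rack is bare over a width of at least 150 mm.
Things that resemble listed ones, but are neither listed nor needed, are in the scene too. What is shaped like the bin but green or turquoise is not meant. Of the things like the dish, leave any that is purple; of the rest the smaller one is meant.

How it is judged (in metres and radians):
On the way, in this order (a step that is already met when the one before it is completed fails the run):
1. the bin is lifted clear of the rack, level (within 15 degrees), with both balls in it (height (world z) of bin above 0.045 m and angle between bin's own z axis and vertical below 0.26 rad and distance between each of ball1_center, ball2_center and bin below 0.07 m), for 0.2 s.
2. the bin is tipped (by more than 35 degrees) over the dish (angle between bin's own z axis and vertical above 0.61 rad and horizontal distance between bin and dish below 0.16 m and height (world z) of bin above 0.03 m), for 0.1 s.
At the end, for the whole second after the job is handed in: Both balls lie inside the dish, which stands flat within 30 mm of where it was; the bin is out of the rack and stands upright (within 10 degrees) and still on the tabletop, its underside within 5 mm of it (horizontal distance between each of ball1_center, ball2_center and dish below 0.066 m and z of ball1_center in the frame of dish between 0 and 0.04 m and z of ball2_center in the frame of dish between 0 and 0.04 m and angle between dish's own z axis and vertical below 0.1 rad and height (world z) of bin between -0.005 and 0.005 m and angle between bin's own z axis and vertical below 0.17 rad and linear speed of bin below 0.02 m/s); the robot touches nothing.
It fails at once if the dish is shifted by more than 30 mm (distance of dish from where it was at the start of the episode above 0.03 m).
It also fails if it takes over 58 s, if anything falls off the work surface, if the arm or the gripper's body presses on something with over 40 N, if the wrist force passes 120 N, or if a joint passes its speed limit or range.

### The arm

A 6-joint arm with a two-finger parallel gripper is mounted at the origin on the work surface. World frame = base frame: x ahead of the robot, y to its left, z up, the work surface at z = 0. Lengths are in mm, angles in rad, forces in N, time in s.
With the tool pointing down it reaches from about 375 to 825 mm from the base axis. Payload 5.5 kg.
Tool frame: the origin (TCP) lies at the very end of the fingers, on their centre line; the grasp point (between the pads) lies 19 mm behind it; z points along the fingers, y is the line along which they close (so a half turn about z gives the same grasp; the last joint's range is limited). The gripper opens to 85 mm and grips with 20 to 120 N. Pads are 22 mm wide; open, the fingers measure 114 mm over their backs; the gripper's body (76 mm by 85 mm) begins 54 mm behind the grasp point. The pads swing forward as they close: fully open they stand 13 mm farther back than shut.
Start: joints at [-1.303, 0.314, -0.047, 1.21, 0, 1.571], TCP at [158.763, -578.61, 231.299] pointing down, gripper open.
Joint ranges: [-2.67, 2.67], [-0.69, 1.73], [-1.03, 1.25], [-2.08, 2.16], [-1.42, 1.45], [-3.14, 3.14]. Speed limits (rad/s): [2.39, 2.39, 3.01, 3.14, 3.14, 3.14].

### API

Orientations are given as a rotation vector (axis times angle).
In Python, from cell import r, set_gripper, inverse_kinematics, status, vision, order gives the robot as it stands. Calls block until the motion is done:
- r.movep(position, orientation): joint-space move of the TCP to a pose.
- r.move_l(position, ori=None, speed=150, f_stop=None): straight line of the TCP; ori=None keeps the orientation; speed is the mean speed in mm/s. With f_stop (N) it stops when the force on the tool has changed by that much, and returns True; else False.
- r.goto_joints(angles): joint-space move.
- set_gripper(opening): finger opening in mm; the grip force is fixed at half the most; returns when the fingers have stopped.
- r.wait(seconds).
- inverse_kinematics(position, orientation): joint angles nearest the present ones, or None.
- status.observe(): the state.
- vision.get_image(name): name is "scene" or "top" or "wrist"; returns a dict with "pixels" (384x512x3 uint8, red, green, blue), "vfov" (degrees; the focal length in pixels is half the picture's height over the tangent of half this angle, whatever the lens; pixels are square), "cx", "cy" (the principal point, pixels), "T" (4x4, takes a point from camera to world coordinates). Camera axes: x right, y down, z forward; pixel columns grow to the right and rows downward; lengths in mm; the calibration is good to about 2 mm. A picture is of the moment at which its call begins. There is no depth.
A pose or a line that the arm cannot do raises r.PlanningError and nothing moves.
- order.finish_job(): hands the job in; it is judged then, once.
The state is a dict: "time_s": time; "joint_pos": joint angles; "joint_velocities": joint speeds; "effort": joint torques, N m; "tool_pos": TCP position; "ee_rot": TCP orientation; "contact_force": force on the tool from outside, world axes, zero at the start; "moment": the same for the moment, N m; "width": finger opening in mm; "grasp_force": force on a finger pad.
Only numpy, scipy, OpenCV 4.12 (cv2) and the standard library are available. Lean on these libraries where they do the work, as an engineer would, in place of code of your own. Each camera call takes 0.05 s, during which the arm holds its last target. There are 200 camera calls.

## Working session

There is one attempt and no reset: what is moved stays moved. The work goes in short steps, each a Python script; the robot and the scene stay as the last script left them, time stands still between calls to the robot, and variables do not carry over. Pictures are saved under pics/ and viewed, at most 10 in all, crops included, and the job is handed in when it is done.

```bash
ls; mkdir -p pics
python3 - <<'E'
from cell import r, vision, status
import cv2, numpy as np, pickle
d={}
for n in ("scene","top"):
    im=vision.get_image(n); d[n]=im
    print(n,im["vfov"],im["cx"],im["cy"],np.round(im["T"],3).tolist())
    cv2.imwrite(f"pics/{n}0.png",im["pixels"][...,::-1])
pickle.dump(d,open("d0.pkl","wb"))
print(status.observe()["time_s"])
E
```

```text
pics
scene 45.00814560220529 259.15256777450855 188.45421145913357 [[0.796, 0.353, -0.492, 1123.856], [0.606, -0.481, 0.634, -984.024], [-0.013, -0.803, -0.596, 922.247], [0.0, 0.0, 0.0, 1.0]]
top 47.495170690842414 258.5830935223777 190.23943565200858 [[0.005, -0.99, 0.141, 258.227], [-1.0, -0.009, -0.027, -41.835], [0.028, -0.141, -0.99, 1154.888], [0.0, 0.0, 0.0, 1.0]]
0.1
```

View pics/top0.png

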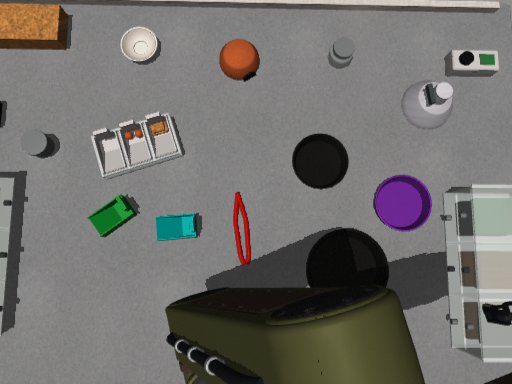

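View pics/scene0.png

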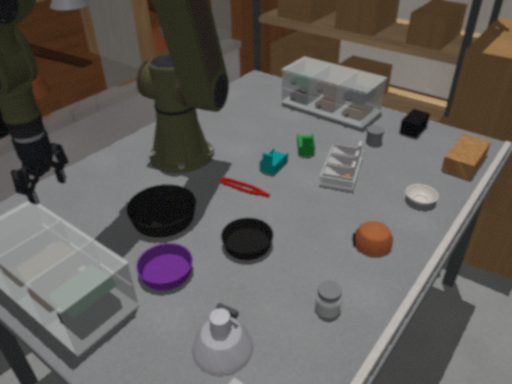

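Top view: candidates for the bin are the three white bins in the rack at (110,150), (134,140) and (160,132), plus green (111,215) and turquoise (177,227), which are excluded. The dish candidates are black small (320,161), black large (347,270) and purple (403,202), so it is the small black one. I'll check the middle bin (balls at 133,134) in a crop.

```bash
cat > h.py <<'E'
import numpy as np, cv2, pickle
def cam(im):
    f=im["pixels"].shape[0]/2/np.tan(np.radians(im["vfov"])/2); return f
def ray(im,u,v,z):
    f=cam(im);T=np.array(im["T"]);d=T[:3,:3]@[(u-im["cx"])/f,(v-im["cy"])/f,1];o=T[:3,3]
    return o+d*(z-o[2])/d[2]
def proj(im,p):
    f=cam(im);T=np.array(im["T"]);c=T[:3,:3].T@(np.array(p)-T[:3,3])
    return np.array([im["cx"]+f*c[0]/c[2],im["cy"]+f*c[1]/c[2]])
E
python3 - <<'E'
from h import *
d=pickle.load(open("d0.pkl","rb"));t=d["top"];px=t["pixels"]
a=cv2.resize(px[105:185,85:190],None,fx=7,fy=7,interpolation=cv2.INTER_CUBIC)
cv2.imwrite("pics/crop0.png",a[...,::-1])
m=(px.max(2)<45).astype(np.uint8)
roi=np.zeros_like(m);roi[125:195,285:355]=m[125:195,285:355]
c=max(cv2.findContours(roi,0,2)[0],key=cv2.contourArea)
e=cv2.fitEllipse(c);print(e, ray(t,*e[0],38), e[1][0]*1117/cam(t))
s=d["scene"]
px=s["pixels"];m=(px.max(2)<60).astype(np.uint8);roi=np.zeros_like(m);roi[215:265,215:280]=m[215:265,215:280]
print(proj(s,ray(t,*e[0],38)),cv2.boundingRect(max(cv2.findContours(roi,0,2)[0],key=cv2.contourArea)))
px=t["pixels"].astype(int);m=((px[...,0]-px[...,2])>60).astype(np.uint8)
n,l,st,ce=cv2.connectedComponentsWithStats(m[105:185,85:190])
for i in range(1,n):
    if st[i,4]>8: p=ce[i]+[85,105];print(p,st[i,4],ray(t,*p,24))
w=(px.min(2)>165).astype(np.uint8);roi=np.zeros_like(w);roi[105:185,85:190]=w[105:185,85:190]
c=max(cv2.findContours(roi,0,2)[0],key=cv2.contourArea);print(cv2.minAreaRect(c))
for p in cv2.boxPoints(cv2.minAreaRect(c)):print(p,ray(t,*p,45))
E
```

```text
((319.9098205566406, 160.67828369140625), (53.612770080566406, 55.12848663330078), 119.05833435058594) [ 496.80503736 -233.2810021    38.        ] 137.225117287541
[247.55399843 233.47514878] (222, 219, 50, 43)
[158.4556213  127.80473373] 169 [583.99794981 193.56104654  24.        ]
[138. 133.] 45 [569.1042981 246.8293882  24.       ]
[128. 135.] 45 [563.32292767 272.8201721   24.        ]
((110.76910400390625, 153.71495056152344), (31.03829574584961, 20.25954246520996), 73.61045837402344)
[ 96.67197 141.6847 ] [538.86830928 346.39115055  45.        ]
[116.10828 135.96814] [554.68276044 297.41330434  45.        ]
[124.86624 165.74521] [476.40534487 271.14990726  45.        ]
[105.42993 171.46176] [460.97935122 319.76547386  45.        ]
```

View pics/crop0.png

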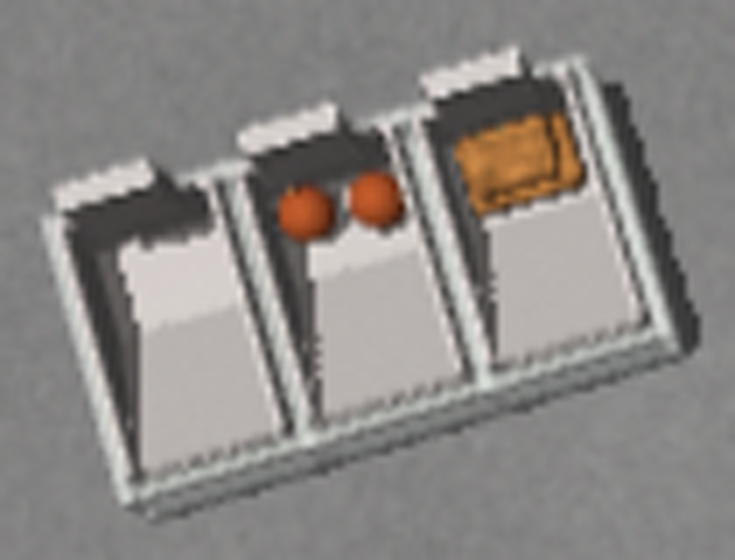

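The crop confirms the choice: the two orange balls lie in the middle bin at crop (306,213) and (376,197), the left bin is empty and the right one holds cork. The middle tab top is at crop (290,127), about (126,123) in the full picture. Next I compute the tab pose and look from above with the wrist camera.

```bash
cat >> h.py <<'E'
from scipy.spatial.transform import Rotation as R
def down(yaw): # tool pointing down, tool y axis at angle yaw in the world xy plane
    y=np.array([np.cos(yaw),np.sin(yaw),0]);z=np.array([0,0,-1.]);x=np.cross(y,z)
    return R.from_matrix(np.c_[x,y,z])
E
python3 - <<'E'
from h import *
from cell import *
d=pickle.load(open("d0.pkl","rb"));t=d["top"]
P=[ray(t,85+(u-3)/7,105+(v-3)/7,86) for u,v in((105,187),(290,127),(472,72))]
print(np.round(P,1))
dv=P[0]-P[2];yaw=np.arctan2(-dv[0],dv[1]);print("len",np.linalg.norm(dv),"yaw deg",np.degrees(yaw))
p=P[1]
for k in (0,np.pi):
    q=inverse_kinematics(list(p[:2])+[230],list(down(yaw+k).as_rotvec())); print(k,q)
q=down(yaw)
best=min([0,np.pi],key=lambda k:abs((inverse_kinematics(list(p[:2])+[230],list(down(yaw+k).as_rotvec())) or [9]*6)[5]))
r.movep([p[0]-60*np.cos(yaw),p[1]-60*np.sin(yaw),230],list(down(yaw+best).as_rotvec()))
im=vision.get_image("wrist");pickle.dump(im,open("w1.pkl","wb"));cv2.imwrite("pics/w1.png",im["pixels"][...,::-1])
print(best,proj(im,p),np.round(im["T"],2).tolist(),status.observe()["time_s"])
E
```

```text
[[555.2 326.4  86. ]
 [578.2 262.   86. ]
 [599.5 198.1  86. ]]
len 135.76907487236184 yaw deg 19.049780479221006
0 [4.25492426e-01 3.80612312e-01 4.41010103e-02 1.23428503e+00
 4.44089210e-16 1.66380736e+00]
3.141592653589793 [ 0.42549243  0.38061231  0.04410101  1.23428503  0.         -1.47778529]Traceback (most recent call last):
  File "<stdin>", line 11, in <module>
  File "<stdin>", line 11, in <lambda>
ValueError: The truth value of an array with more than one element is ambiguous. Use a.any() or a.all()
```

```bash
cat >> h.py <<'E'
def tool_pose(lip,phi,tilt,k,tz=42):
    "tool pose that puts the bin's front lip at lip, with bin yaw phi and front-down tilt"
    Rb=R.from_euler("z",phi)*R.from_euler("y",-tilt)
    o=np.array(lip)-Rb.apply([-48,0,33])
    return list(o+Rb.apply([45,0,tz])), list((Rb*down(k)).as_rotvec())
E
python3 - <<'E'
from h import *
from cell import *
p=np.array([578.2,262,86]);yaw=np.radians(19.05)
D=np.array([496.8,-233.3]);ph=np.arctan2(D[1],D[0])
for k in (0,np.pi):
  for off in (0,20,40):
    L=list(D*(1+off/np.linalg.norm(D)))+[65]
    print(k,off,[inverse_kinematics(*tool_pose(L,ph,np.radians(a),k)) is not None for a in range(0,91,10)])
  print(inverse_kinematics(*tool_pose(L,ph,np.radians(70),k)))
r.movep([p[0]-60*np.cos(yaw),p[1]-60*np.sin(yaw),230],list(down(yaw).as_rotvec()))
im=vision.get_image("wrist");pickle.dump(im,open("w1.pkl","wb"));cv2.imwrite("pics/w1.png",im["pixels"][...,::-1])
print(proj(im,p),np.round(im["T"],2).tolist(),status.observe()["time_s"])
E
```

```text
0 0 [True, True, True, True, True, False, False, False, False, False]
0 20 [True, True, True, True, True, False, False, False, False, False]
0 40 [True, True, True, True, True, False, False, False, False, False]
None
3.141592653589793 0 [True, True, True, True, True, False, False, False, False, False]
3.141592653589793 20 [True, True, True, True, True, False, False, False, False, False]
3.141592653589793 40 [True, True, True, True, True, False, False, False, False, False]
None
[325.72991966 181.57302593] [[0.95, 0.31, 0.09, 498.31], [0.32, -0.9, -0.28, 311.68], [-0.0, 0.29, -0.96, 372.78], [0.0, 0.0, 0.0, 1.0]] 3.2917
```

View pics/w1.png

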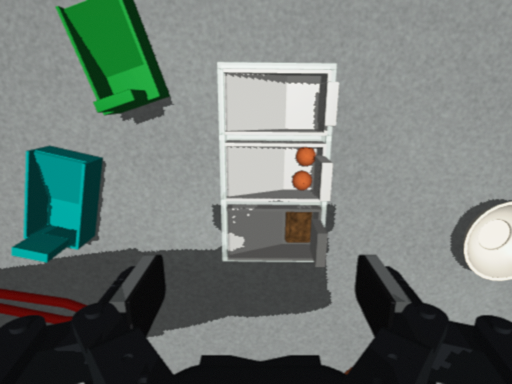

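The wrist view shows the middle tab top at about (326,180) against the predicted (325.7,181.6), so the pose is good to about 1 mm, and both balls sit at (305,157) and (302,180). A radial tip runs out of range at 50°, so I'll look for a feasible bin heading while tipping.

Run:
```python
from h import *
from cell import *
im=pickle.load(open("w1.pkl","rb"));px=im["pixels"].astype(int)
w=(px[155:208,312:340].min(2)>205).astype(np.uint8)
c=max(cv2.findContours(w,0,2)[0],key=cv2.contourArea);b=cv2.minAreaRect(c);print(b,ray(im,b[0][0]+312,b[0][1]+155,86))
for pt in cv2.boxPoints(b): print(np.round(ray(im,pt[0]+312,pt[1]+155,86),1))
D=np.array([496.8,-233.3]);ph=np.arctan2(D[1],D[0])
for k in (0,np.pi):
 for dg in range(-180,180,20):
  phi=ph+np.radians(dg); u=np.array([np.cos(phi),np.sin(phi)])
  L=list(D+25*u)+[62]
  n=0;q=None
  for a in range(0,81,5):
    qq=inverse_kinematics(*tool_pose(L,phi,np.radians(a),k))
    if qq is None: break
    q=qq;n=a
  if n>=55: print(k,dg,n,np.round(q,2),np.round(inverse_kinematics(*tool_pose(L,phi,0,k)),2))
```

```text
((13.836284637451172, 29.45574951171875), (9.179622650146484, 43.37038803100586), 3.814074993133545) [579.31505841 259.53217292  86.        ]
[581.8 238.8  86. ]
[569.  277.3  86. ]
[576.9 279.4  86. ]
[590. 241.  86.]
0 -180 60 [-0.44  1.09  0.6   2.12  0.   -1.57] [-0.44  0.14 -0.67  0.77 -0.   -1.57]
0 -160 60 [-0.34  1.07  0.54  2.08 -0.21 -1.7 ] [-0.53  0.15 -0.65  0.77  0.   -2.01]
0 -140 65 [-0.23  1.08  0.5   2.08 -0.44 -1.79] [-0.6   0.19 -0.6   0.78  0.   -2.43]
0 -120 75 [-0.1   1.12  0.42  2.1  -0.68 -1.79] [-0.64  0.26 -0.52  0.8   0.   -2.82]
0 -100 80 [ 0.01  1.05  0.18  1.97 -0.93 -1.81] [-0.66  0.32 -0.42  0.83  0.    3.1 ]
0 -80 80 [ 0.09  0.89 -0.15  1.63 -1.18 -2.01] [-0.64  0.39 -0.32  0.86  0.    2.77]
0 -60 80 [ 0.12  0.56 -0.65  0.59 -1.39 -2.91] [-0.61  0.45 -0.23  0.89  0.    2.45]
0 -40 55 [-0.12  0.14 -0.97 -0.19 -0.77  2.31] [-0.56  0.49 -0.16  0.92 -0.    2.15]
0 40 55 [-0.75  0.14 -0.97 -0.19  0.77  0.83] [-0.32  0.49 -0.16  0.92  0.    0.99]
0 60 80 [-1.    0.56 -0.65  0.59  1.39 -0.23] [-0.27  0.45 -0.23  0.89  0.    0.69]
0 80 80 [-0.97  0.89 -0.15  
[... 1212 characters left out ...]
41592653589793 40 55 [-0.75  0.14 -0.97 -0.19  0.77 -2.31] [-0.32  0.49 -0.16  0.92  0.   -2.15]
3.141592653589793 60 80 [-1.    0.56 -0.65  0.59  1.39  2.91] [-0.27  0.45 -0.23  0.89  0.   -2.45]
3.141592653589793 80 80 [-0.97  0.89 -0.15  1.63  1.18  2.01] [-0.24  0.39 -0.32  0.86  0.   -2.77]
3.141592653589793 100 80 [-0.89  1.05  0.18  1.97  0.93  1.81] [-0.22  0.32 -0.42  0.83  0.   -3.1 ]
3.141592653589793 120 75 [-0.78  1.12  0.42  2.1   0.68  1.79] [-0.23  0.26 -0.52  0.8   0.    2.82]
3.141592653589793 140 65 [-0.65  1.08  0.5   2.08  0.44  1.79] [-0.28  0.19 -0.6   0.78  0.    2.43]
3.141592653589793 160 60 [-0.54  1.07  0.54  2.08  0.21  1.7 ] [-0.35  0.15 -0.65  0.77  0.    2.01]
```

Tab position agrees in both views, to 0.2 mm along the bin axis. A bin heading of dish bearing +90° with k=0 allows 80° of tip. Now I grasp and lift.

Run:
```python
from h import *
from cell import *
yaw=np.radians(18.9);o=list(down(yaw).as_rotvec());xy=[578.8,260.8]
set_gripper(45)
r.movep(xy+[140],o)
print(r.move_l(xy+[53],speed=80,f_stop=12))
s=status.observe();print(s["tool_pos"],s["contact_force"])
set_gripper(0)
s=status.observe();print(s["width"],s["grasp_force"],s["contact_force"],s["moment"])
print(r.move_l(xy+[100],speed=60,f_stop=25))
s=status.observe();print(s["tool_pos"],s["width"],s["contact_force"],s["time_s"])
r.move_l(xy+[150],speed=80)
r.wait(.3)
im=vision.get_image("wrist");t=vision.get_image("top")
a=np.hstack([im["pixels"][60:300,150:400],cv2.resize(t["pixels"][95:195,75:200],None,fx=2.4,fy=2.4)]);cv2.imwrite("pics/l1.png",a[...,::-1])
```

```text
False
[579.32302674 261.00422082  53.65115857] [-0.27685103  0.47719605 -0.59352794]
9.370397221422666 59.19913351535797 [-1.34046944 -0.39165357  4.84428571] [-0.08107696  0.28493527  0.05616956]
False
[578.52907247 260.67655762  99.6629538 ] 9.281172055309472 [-0.64716435 -0.07233307 -1.51911999] 6.8583
```

View pics/l1.png

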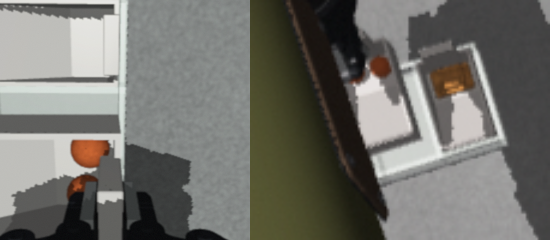

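Held at 9.3 mm width, level, with both balls in the bin (crop (88,152) and (80,187)). Now I carry it across and tip.

Run:
```python
from h import *
from cell import *
D=np.array([496.8,-233.3]);phi=np.arctan2(D[1],D[0])+np.pi/2
u=np.array([np.cos(phi),np.sin(phi)]);L=D+30*u
P=lambda a,z: tool_pose(list(L)+[z],phi,np.radians(a),0,tz=43)
yaw=np.radians(18.9)
p,o=P(0,125);r.movep(p,o)
print(status.observe()["time_s"],status.observe()["width"])
for a,z,v in((12,115,80),(24,100,80),(32,88,60),(40,78,30),(46,75,30),(52,75,30),(60,75,40)):
    p,o=P(a,z);r.move_l(p,o,speed=v)
r.wait(.5)
im=vision.get_image("wrist");t=vision.get_image("top");s=vision.get_image("scene")
pickle.dump((im,t,s),open("w2.pkl","wb"))
a=np.hstack([im["pixels"][::2,::2],cv2.resize(t["pixels"][100:220,250:410],None,fx=1.6,fy=1.6),cv2.resize(s["pixels"][160:280,180:310],None,fx=1.6,fy=1.6)]);cv2.imwrite("pics/t1.png",a[...,::-1])
print(status.observe()["time_s"],status.observe()["width"],status.observe()["contact_force"])
```

```text
9.4667 9.014071867874106
12.9417 9.134670133201896 [ 0.41093055 -1.14553288 -1.38977374]
```

View pics/t1.png

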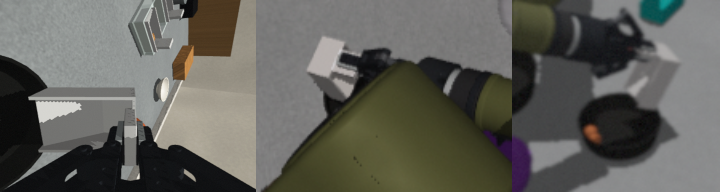

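In the scene crop there is orange inside the dish at (592,135); the wrist crop has a faint orange spot beside the tab at (145,128). I'll count balls by mask, then tip further.

Run:
```python
from h import *
from cell import *
D=np.array([496.8,-233.3]);phi=np.arctan2(D[1],D[0])+np.pi/2
u=np.array([np.cos(phi),np.sin(phi)]);L=D+30*u
def orange(im,n):
    px=im["pixels"].astype(int);m=((px[...,0]-px[...,2])>50).astype(np.uint8)
    c=cv2.connectedComponentsWithStats(m);print(n,[(np.round(c[3][i]).tolist(),int(c[2][i,4])) for i in range(1,c[0]) if c[2][i,4]>5])
w,t,s=pickle.load(open("w2.pkl","rb"));orange(w,"wrist60")
p,o=tool_pose(list(L)+[78],phi,np.radians(72),0,tz=43);r.move_l(p,o,speed=80);r.wait(.4)
w=vision.get_image("wrist");s=vision.get_image("scene");orange(w,"wrist72");orange(s,"scene")
a=np.hstack([cv2.resize(w["pixels"][140:384,150:400],None,fx=1.4,fy=1.4),cv2.resize(s["pixels"][180:280,180:280],(350,342))]);cv2.imwrite("pics/t2.png",a[...,::-1])
print(status.observe()["time_s"])
```

```text
wrist60 [([307.0, 72.0], 46), ([367.0, 124.0], 2046), ([275.0, 239.0], 31), ([287.0, 249.0], 23)]
wrist72 [([381.0, 61.0], 11), ([321.0, 63.0], 37), ([343.0, 62.0], 6), ([352.0, 62.0], 14), ([361.0, 61.0], 6), ([304.0, 121.0], 1845), ([371.0, 100.0], 15)]
scene [([237.0, 19.0], 208), ([402.0, 22.0], 60), ([501.0, 42.0], 662), ([462.0, 33.0], 19), ([476.0, 35.0], 31), ([162.0, 45.0], 51), ([242.0, 60.0], 7), ([60.0, 67.0], 41), ([48.0, 67.0], 7), ([41.0, 69.0], 7), ([85.0, 69.0], 11), ([25.0, 88.0], 1119), ([77.0, 72.0], 13), ([54.0, 79.0], 8), ([64.0, 78.0], 8), ([50.0, 82.0], 7), ([63.0, 84.0], 6), ([417.0, 96.0], 438), ([64.0, 102.0], 6), ([468.0, 151.0], 979), ([347.0, 175.0], 11), ([240.0, 182.0], 33), ([374.0, 238.0], 1010), ([230.0, 243.0], 73)]
13.875
```

View pics/t2.png

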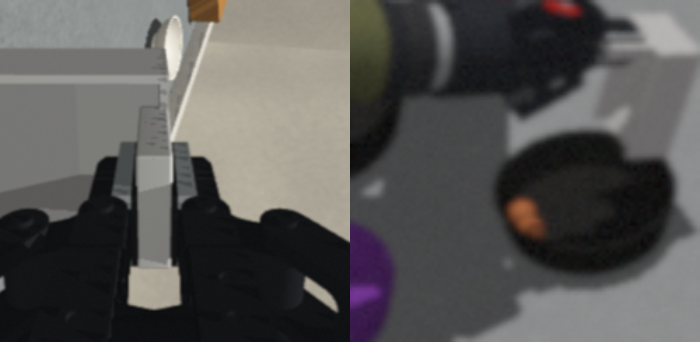

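At 72° no ball shows in the bin, and the scene crop shows an orange two-lobed blob in the dish at (525,217). I back off level over the bare spot near top (238,140) and check with the top camera.

Run:
```python
from h import *
from cell import *
D=np.array([496.8,-233.3]);phi=np.arctan2(D[1],D[0])+np.pi/2
u=np.array([np.cos(phi),np.sin(phi)]);L=D+30*u
t0=pickle.load(open("d0.pkl","rb"))["top"]
c=ray(t0,238,140,0);print(c)
p,o=tool_pose(list(L)+[150],phi,np.radians(72),0,tz=43);r.move_l(p,o,speed=150)
p,o=tool_pose(list(L)+[170],phi,0,0,tz=43);r.movep(p,o)
yaw=np.radians(0);Rb=R.from_euler("z",yaw)
tp=c+Rb.apply([45,0,43]); o=list(down(yaw).as_rotvec())
r.movep([tp[0],tp[1],tp[2]+60],o);r.wait(.3)
t=vision.get_image("top");w=vision.get_image("wrist");pickle.dump((t,w),open("w3.pkl","wb"))
a=np.hstack([cv2.resize(t["pixels"][90:240,190:390],None,fx=2,fy=2),cv2.resize(w["pixels"],(400,300))]);cv2.imwrite("pics/p1.png",a[...,::-1])
px=t["pixels"].astype(int);m=((px[...,0]-px[...,2])>50).astype(np.uint8)[125:195,285:355]
k=cv2.connectedComponentsWithStats(m)
for i in range(1,k[0]): print(k[3][i]+[285,125],k[2][i,4],ray(t,*(k[3][i]+[285,125]),16))
print(status.observe()["time_s"],status.observe()["width"],status.observe()["tool_pos"])
```

```text
[559.68183174 -17.28200027   0.        ]
[335.37864078 171.87378641] 103 [ 471.51816126 -278.03533573   16.        ]
17.2333 9.084604171769753 [604.72616525 -17.40122997 103.2051212 ]
```

View pics/p1.png

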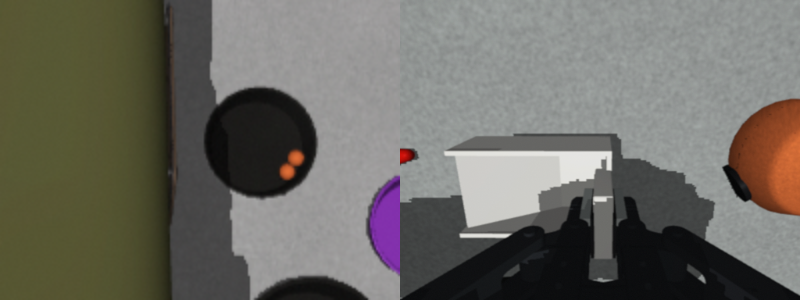

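Both balls lie in the dish at crop (296,158) and (287,172), about 51 mm from its centre, and the bin is empty. Now I set it down.

Run:
```python
from h import *
from cell import *
s=status.observe();x,y,z=s["tool_pos"]
xy=[604.7,-17.3]
r.move_l(xy+[55],speed=80)
print(r.move_l(xy+[36],speed=15,f_stop=4))
s=status.observe();print(s["tool_pos"],s["contact_force"])
r.wait(.2);set_gripper(35)
zz=status.observe()["tool_pos"][2];r.wait(.2)
r.move_l(xy+[zz+60],speed=60);r.move_l(xy+[260],speed=150)
r.goto_joints([-1.303,0.314,-0.047,1.21,0,1.571]);r.wait(.5)
t=vision.get_image("top");sc=vision.get_image("scene")
px=t["pixels"]
e=cv2.fitEllipse(max(cv2.findContours((px[125:195,285:355].max(2)<45).astype(np.uint8),0,2)[0],key=cv2.contourArea));print(e)
a=np.hstack([cv2.resize(px[90:240,190:390],None,fx=2,fy=2),cv2.resize(sc["pixels"][130:280,200:400],None,fx=2,fy=2)]);cv2.imwrite("pics/f1.png",a[...,::-1])
s=status.observe();print(s["time_s"],s["contact_force"])
```

```text
True
[604.63050364 -17.30130311  43.55562318] [-0.3964131  -0.29755795  5.01308747]
((34.909828186035156, 35.678279876708984), (53.612770080566406, 55.12848663330078), 119.05833435058594)
25.0333 [-0.38164698  0.2039276   0.64245476]
```

View pics/f1.png

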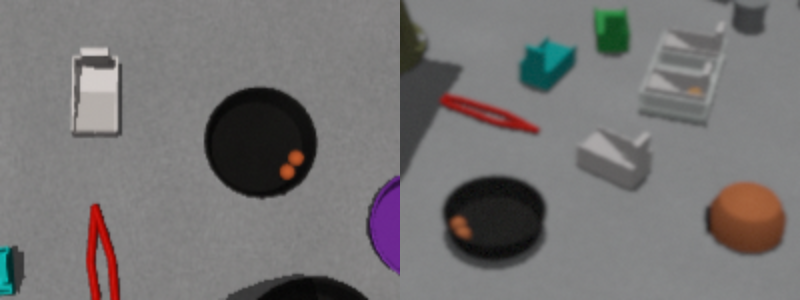

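The bin stands upright and empty at crop (97,95). Both balls are in the dish, the dish has not moved, and the arm is clear of everything, so I hand in.

```bash
python3 -c "
from cell import order
print(order.finish_job())"
```

```text
the job is handed in; nothing more can be done
None
```

The job is handed in: both balls are in the small black dish, which has not moved, and the emptied bin stands upright on the bare table. It took about 25 s of the 58 s, and no verdict came back.

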